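Start the sieve rinse: open the isolating lever, give the flow wheel one turn

ROBOT

A 6-joint arm with a two-finger parallel gripper is mounted at the origin on the work surface. World frame = base frame: x ahead of the robot, y to its left, z up, the work surface at z = 0. Lengths are in m, angles in rad, forces in N, time in s.
With the tool pointing down it reaches from about 0.275 to 0.85 m from the base axis. Payload 5.2 kg.
Tool frame: the origin (TCP) lies at the very end of the fingers, on their centre line; the grasp point (between the pads) lies 19 mm behind it (ctrl.grasp_offset is the distance from the TCP to the grasp point, in m); z points along the fingers, y is the line along which they close (so a half turn about z gives the same grasp; the last joint's range is limited). The gripper opens to 85 mm and grips with 20 to 120 N. Pads are 22 mm wide; open, the fingers measure 114 mm over their backs; the gripper's body (76 mm by 85 mm) begins 54 mm behind the grasp point. The pads swing forward as they close: fully open they stand 13 mm farther back than shut.
Start: joints at [1.133, 0.259, 1.535, -0, 1.348, -0.203], TCP at [0.128, 0.535, 0.231] pointing down, gripper open.
Joint ranges: [-3.14, 3.14], [-0.91, 2.08], [0.19, 2.58], [-1.22, 4.36], [0.22, 2.71], [-3.12, 3.12]. Speed limits (rad/s): [2.57, 2.57, 3.14, 3.14, 3.14, 3.14].

INTERFACE

Orientations are given as [roll, pitch, yaw] about the fixed x, y, z axes, in that order (R = Rz(yaw) Ry(pitch) Rx(roll)).
In Python, from bench import ctrl gives the robot as it stands.
- The arm moves only by the shell command python3 -m inch 'ROWS' [FORCE]. ROWS is a JSON object of lists of equal length, an entry for each row: "xyz": the shift along the tool's x, y, z in mm, a list of three; "angular": the turn, a rotation vector about the tool's x, y, z in rad, a list of three; "grip": the opening, from 0 (shut) to 1 (fully open). In form: {"xyz": [[dx, dy, dz], ...], "angular": [[wx, wy, wz], ...], "grip": [grip, ...]}. A call has 1 to 12 rows; each row shifts and turns the commanded pose from where the row before left it, along the tool's axes as they then stand; what a row does not reach is not made up. A row lasts 1/8 s, in which the tool goes at most 62.5 mm and 10.7 degrees, less where a joint would pass 70% of its speed; a pose out of reach is approached as far as the arm can. A call with a gripper value outside its range is refused whole. The fingers move at their own pace and stop on an object; FORCE is the grip in N (left out, the last holds). Time passes only in rows, so rows that do not move let the fingers close. It gives the time, the measured TCP pose, the force, the opening and the grip force at its end, in the units of the state.
- ctrl.get_obs(): the state, without advancing time (a new reading comes with each control period).
- ctrl.get_image(name): name is "scene" or "side" or "wrist"; returns a dict with "color" (480x640x3 uint8, red, green, blue), "K" (3x3 intrinsics, pixels), "distortion" ([k1, k2, p1, p2, k3] as OpenCV has them; the pictures are not rectified), "R" (3x3) and "t" (3): a world point X has camera coordinates R X + t; the wrist camera has in their place "T_tool_cam" (4x4, takes a point from camera to tool coordinates, whose origin is the TCP and whose axes are the flange's). Camera axes: x right, y down, z forward; pixel columns grow to the right and rows downward; lengths in m; the calibration is good to about 2 mm. A picture is of the moment at which its call begins: read the wrist's pose just before it. There is no depth.
- ctrl.hand_in(): hands the job in; it is judged then, once.
The state is a dict: "time": time; "joint_positions": joint angles; "qd": joint speeds; "tau": joint torques, N m; "eef_pos": TCP position; "tcp_rot": TCP orientation; "force": force on the tool from outside, world axes, zero at the start; "torque": the same for the moment, N m; "finger_gap": finger opening in m; "grip_force": force on a finger pad.
Only numpy, scipy, OpenCV 4.12 (cv2) and the standard library are available. Lean on these libraries where they do the work, as an engineer would, in place of code of your own. Each camera call takes 0.05 s, during which the arm holds its last target. There are 200 camera calls.

TASK

Start the seawater rinse over the sieve: push the ball valve's lever round until it lies fully in line with the pipe, and push the flow valve's hand wheel counterclockwise (seen from above) by its upright handle through exactly one full turn, so that the handle comes back to where it started. Do it with the fingertips only, pushing gently: grip nothing, lift nothing, and leave the loose things around the rack standing where they are.

Things in the scene. Friction and masses are not known exactly. Their poses are not given: they have to be found in the camera images.
- wheel_centre (a point): Point on the upright axis of the aluminium hand wheel, level with its rim's top (188 mm above the table), fixed to the rack. Level rim 17 mm thick, centre line at radius 68 mm; three spokes; hub 40 mm wide; a 10 mm brass stem stands up to 16 mm out of the hub and rises 3 mm a turn. Axes: x across the pipe, away from the robot if the rack is square to it; y along the pipe to the sieve tub.
- handle: The wheel's steel upright revolving handle on the rim at the end of one spoke, 68 mm from the wheel's axis. A barrel 52 mm tall, 19 mm thick at its foot, 25 mm at its thickest, 34 mm up. Origin on its axis at its foot, 2 mm above the rim's top; z up; its top is 242 mm above the table. It spins freely on its pin. Pushing it takes about 3 N and the wheel stays where it is left.
- wheel_turn (a joint): Turning of the hand wheel in rad, growing counterclockwise seen from above (opening). It starts partly open, anywhere between 0.5 and 5.5, and one full turn is 6.283; the stops are at 0 and 18.8.
- lever_pivot (a point): Point on the upright axis of the ball valve's lever, at mid-height of the grip (144 mm above the table), fixed to the rack 280 mm along the pipe from the wheel's axis, away from the tub. Axes as for wheel_centre. The grey pipe is 33 mm thick, axis 85 mm above the table; the valve's nuts reach 118 mm up, to 48 mm either side of the pivot; its neck under the lever 131 mm.
- lever_grip (a point): Middle of the lever's steel grip, 92.5 mm from the pivot. The grip is 85 mm long (50 to 135 mm from the pivot), 24 mm wide and 16 mm high (136 to 152 mm above the table); inboard of it is a flat bar 22 mm wide. Nothing stands below it but the board and, when open, the pipe.
- lever: The whole lever of the ball valve, 150 mm over all. Origin on its pivot axis at the hub's underside, 131 mm above the table; its -x axis points along the lever to the grip, z up.
- lever_angle (a joint): Angle of the ball valve's lever in rad, growing counterclockwise seen from above: 0 shut, square across the pipe on the robot's side; 1.571 fully open, along the pipe, pointing away from the hand wheel, at its stop. Starts between 0 and 0.3, takes about 3.5 N at the grip, stays where it is left.
- jar_a: Bystander: sample jar with white screw cap, 48 mm wide, 62 mm high, on the rack's white board beyond the pipe. Origin at the centre of its underside.
- jar_b: Bystander: sample jar as the other, on the table in front of the rack. Origin at the centre of its underside.
- coupling: Bystander: grey pipe coupling (tube), 44 mm wide, 50 mm high, upright on the rack's board on the robot's side of the pipe, between lever and wheel. Origin at the centre of its underside.
- wash_bottle: Bystander: clear wash bottle, 66 mm wide, 170 mm high, on the table on the robot's right. Origin at the centre of its underside.
- wrench: Bystander: steel wrench lying on the table in front of the rack. Origin at the middle of its length, underneath.
- brush: Bystander: brush lying on the table in front of the sieve tub. Origin at the middle of its length, underneath.
- filter_cup: Bystander: grey filter cup, 60 mm wide at the mouth, 80 mm high, on the rack's board beyond the pipe, near the hand wheel. Origin at the centre of its underside.

How it is judged:
On the way:
1. the fingers push the wheel by its handle round the far side of its circle (handle over 100 mm from where it started) (distance of handle from where it was at the start of the episode above 0.1 m and contact force between handle and the fingers above 0.5 N), for 0.05 s.
At the end, for the whole second after the job is handed in: The lever is within 7.5 degrees of its open stop; the wheel is at rest one turn further open than at the start, its handle within 18 mm (15 degrees) of its starting place; every loose bystander is within 30 mm of where it stood (value of joint lever_angle above 1.44 rad and distance of handle from where it was at the start of the episode below 0.018 m and value of joint wheel_turn between 6.2 and 12.4 rad and velocity of joint wheel_turn between -0.05 and 0.05 rad/s and distance of each of jar_a, jar_b, coupling, wash_bottle, wrench, brush, filter_cup from where it was at the start of the episode below 0.03 m); the robot touches nothing.
It fails at once if a loose bystander is pushed, lifted or knocked more than 30 mm from its place (distance of any of jar_a, jar_b, coupling, wash_bottle, wrench, brush, filter_cup from where it was at the start of the episode above 0.03 m).
It fails at once if the handle or the lever is gripped or forced (over 35 N from the fingers) (contact force between any of handle, lever and the fingers above 35 N).
It also fails if it takes over 72 s, if anything falls off the work surface, if the arm or the gripper's body presses on something with over 40 N, if the wrist force passes 120 N, or if a joint passes its speed limit or range.

## Working session

There is one attempt and no reset: what is moved stays moved. The work goes in short steps, Python scripts to look and compute and a shell command to move; the robot and the scene stay as the last step left them, time stands still between calls to the robot, and variables do not carry over. Pictures are saved under pics/ and viewed, at most 10 in all, crops included, and the job is handed in when it is done.

```bash
mkdir -p pics; ls
python3 - <<'E'
from bench import ctrl
import cv2,numpy as np
np.set_printoptions(precision=4,suppress=True)
o=ctrl.get_obs();print(o['time'],o['eef_pos'],o['tcp_rot'],o['finger_gap'])
for n in ['scene','side']:
    d=ctrl.get_image(n);cv2.imwrite(f'pics/{n}0.png',d['color'][:,:,::-1]);print(n,d['K'],d['distortion'],d['R'],d['t'])
    np.savez(n+'.npz',**{k:np.array(d[k]) for k in ['K','distortion','R','t']})
E
```

```text
pics
0.0 [0.1277 0.5344 0.2305] [-3.1397 -0.0003  2.9068] 0.08527447246379607
scene [[480.0728   0.     317.3985]
 [  0.     480.0728 231.6348]
 [  0.       0.       1.    ]] [-0.1124  0.      0.      0.      0.    ] [[ 0.6752  0.7376  0.0134]
 [ 0.4807 -0.4261 -0.7664]
 [-0.5595  0.5239 -0.6422]] [-0.3072 -0.1648  1.4935]
side [[589.9244   0.     308.7205]
 [  0.     589.9244 238.8034]
 [  0.       0.       1.    ]] [-0.1748  0.      0.      0.      0.    ] [[-0.9743 -0.2251 -0.0008]
 [-0.1562  0.6789 -0.7174]
 [ 0.162  -0.6989 -0.6966]] [0.4869 0.206  1.2261]
```

View pics/scene0.png

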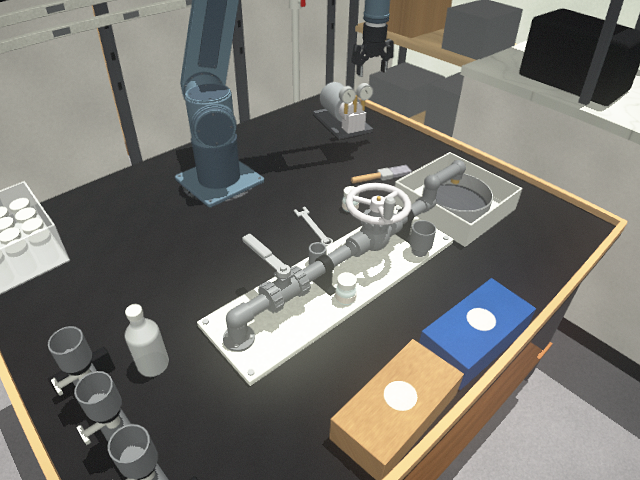

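View pics/side0.png

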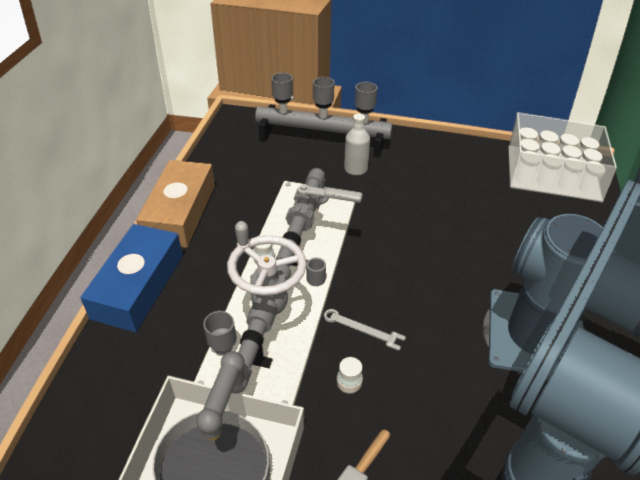

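Run:
```python
import cv2,numpy as np
a=cv2.imread('pics/scene0.png')[160:310,220:460];b=cv2.imread('pics/side0.png')[160:310,200:400]
a=cv2.resize(a,None,fx=3,fy=3,interpolation=2)
b=cv2.resize(b,None,fx=4,fy=4,interpolation=2)
cv2.imwrite('pics/sc1.png',a);cv2.imwrite('pics/si1.png',b)
```

```text
(no output)
```

View pics/sc1.png

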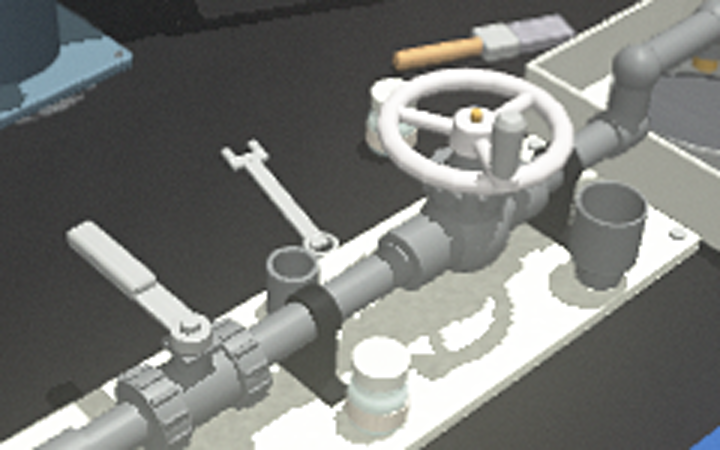

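View pics/si1.png

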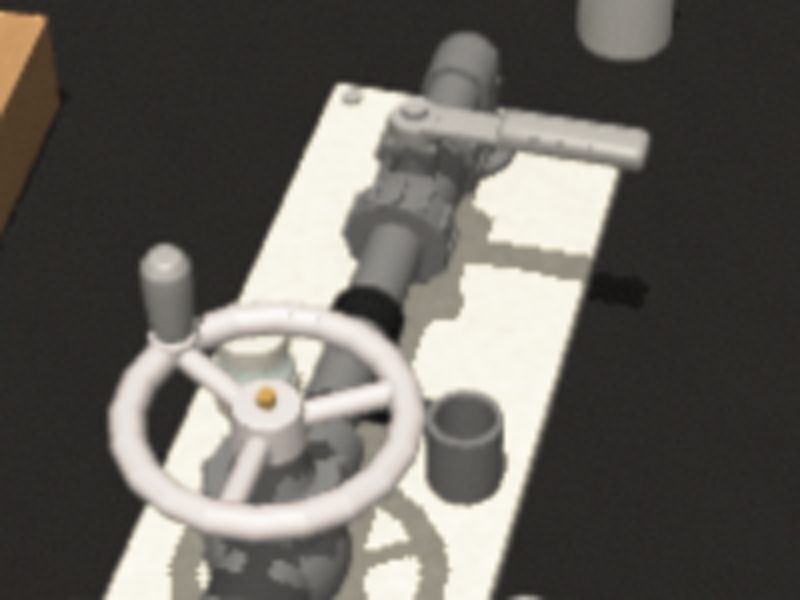

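```bash
cat > h.py <<'E'
import cv2,numpy as np
np.set_printoptions(precision=4,suppress=True)
C={n:np.load(f'{n}.npz') for n in ['scene','side']}
def un(n,p):
    c=C[n];return cv2.undistortPoints(np.array([[p]],float),c['K'],c['distortion']).reshape(2)
def P(n): return np.c_[C[n]['R'],C[n]['t']]
def tri(a,b):
    X=cv2.triangulatePoints(P('scene'),P('side'),un('scene',a).reshape(2,1),un('side',b).reshape(2,1))[:,0];X=X[:3]/X[3]
    e=[np.linalg.norm(proj(n,X)-q) for n,q in (('scene',a),('side',b))]
    return X,np.array(e)
def proj(n,X):
    c=C[n];return cv2.projectPoints(np.array([X],float).reshape(-1,3),cv2.Rodrigues(c['R'])[0],c['t'],c['K'],c['distortion'])[0].reshape(-1,2).squeeze()
def atz(n,p,z):
    c=C[n];d=c['R'].T@np.r_[un(n,p),1];o=-c['R'].T@c['t'];return o+d*(z-o[2])/d[2]
E
python3 - <<'E'
from h import *
s=lambda x,y:(220+x/3-.33,160+y/3-.33)
t=lambda x,y:(200+x/4-.37,160+y/4-.37)
for n,a,b in [('stem',s(477,113),t(265,396)),('rim',s(476,129),t(267,420)),('htop',s(510,112),t(166,250)),('hfoot',s(503,180),t(174,336)),
 ('hub',s(191,325),t(413,109)),('lend',s(82,232),t(642,140)),('coupl',s(293,263),t(465,414)),('jar_a cap',s(380,357),t(252,352)),('cup',s(611,205),(220,325)),('jarb',s(391,92),(350,364)),('bottle',(134,313),(359,119)),('wrench',s(285,195),(365,328))]:
    print(n,*tri(a,b))
E
```

```text
stem [0.5639 0.0867 0.1935] [0.266  0.3211]
rim [0.5637 0.0877 0.1778] [0.3598 0.4346]
htop [0.6213 0.0502 0.2432] [0.4733 0.5282]
hfoot [0.6232 0.049  0.1837] [0.7692 0.8572]
hub [ 0.5592 -0.1941  0.1468] [0.5123 0.4592]
lend [ 0.4282 -0.1929  0.1477] [1.5375 1.507 ]
coupl [ 0.494  -0.0388  0.068 ] [0.5923 0.6531]
jar_a cap [ 0.6181 -0.0606  0.0684] [0.7599 0.7578]
cup [0.6346 0.1862 0.0917] [0.5647 0.7223]
jarb [0.3742 0.197  0.0618] [0.052  0.0774]
bottle [ 0.4779 -0.4853  0.1596] [0.8799 0.6223]
wrench [0.3665 0.066  0.0054] [1.4341 1.8753]
```

```bash
python3 -m inch '{"xyz":[[0,0,-20],[0,0,-30],[0,0,-30],[0,0,-20],[0,0,0]],"angular":[[0,0,-0.117],[0,0,-0.118],[0,0,0],[0,0,0],[0,0,0]],"grip":[0,0,0,0,0]}' 20
python3 -c "
from bench import ctrl;o=ctrl.get_obs();print(o)"
```

```text
time: 0.72
eef_pos: [0.1282, 0.5355, 0.3325]
tcp_rot: [3.139, 0.001, -3.141]
force: [-0.1, -0.5, -1.4]
finger_gap: -0.0002
grip_force: 0.0
{'time': 0.725, 'joint_positions': array([ 1.13323000e+00,  2.11302599e-01,  1.35318931e+00, -2.03321302e-05,
        1.57435798e+00, -4.37791621e-01]), 'qd': array([-0.00074558,  0.02116849,  0.05348089,  0.00030399, -0.02095659,
       -0.00087222]), 'tau': array([ 1.29715758e-02, -4.44749486e+01, -3.17811513e+01, -3.48883579e-03,
        2.36563962e-01, -3.62669862e-04]), 'eef_pos': array([0.12817676, 0.53545905, 0.33250173]), 'tcp_rot': array([ 3.13911717e+00,  1.18118535e-03, -3.14136892e+00]), 'force': array([-0.10500611, -0.49199889, -1.43465413]), 'torque': array([-0.04778734, -0.01975881, -0.02639117]), 'grip_force': 0.0, 'finger_gap': -0.0002034524773911928}
```

```bash
python3 -m inch '{"xyz":[[-20,-20,0],[-40,-44,0],[-42,-46,0],[-42,-46,0],[-42,-46,0],[-42,-46,0],[-42,-46,0],[-42,-46,0],[-42,-46,0],[-42,-46,0],[-42,-46,0],[-28,-32,0]],"angular":[[0,0,0],[0,0,0],[0,0,0],[0,0,0],[0,0,0],[0,0,0],[0,0,0],[0,0,0],[0,0,0],[0,0,0],[0,0,0],[0,0,0]],"grip":[0,0,0,0,0,0,0,0,0,0,0,0]}'
python3 -m inch '{"xyz":[[0,0,0]],"angular":[[0,0,0]],"grip":[0]}'
python3 - <<'E'
from bench import ctrl
import cv2,numpy as np
o=ctrl.get_obs();print(o['eef_pos'],o['tcp_rot'])
w=ctrl.get_image('wrist');cv2.imwrite('pics/w1.png',w['color'][:,:,::-1]);print(w['K'],w['distortion'],w['T_tool_cam'])
E
```

```text
time: 2.22
eef_pos: [0.5949, 0.0225, 0.3288]
tcp_rot: [3.141, -0.003, 3.14]
force: [0.4, 1.2, -0.0]
finger_gap: -0.0
grip_force: 0.0
time: 2.35
eef_pos: [0.5949, 0.0222, 0.3281]
tcp_rot: [3.142, -0.004, 3.138]
force: [-0.5, 0.7, -1.1]
finger_gap: 0.0002
grip_force: 0.0
[0.59492607 0.0222178  0.32809325] [ 3.14153839 -0.00425435  3.13783327]
[[361.24272328   0.         318.07989048]
 [  0.         361.24272328 236.38045915]
 [  0.           0.           1.        ]] [-0.05005705  0.          0.          0.          0.        ] [[ 6.67478028e-04 -9.57607231e-01 -2.88076285e-01  7.42784699e-02]
 [ 9.99999739e-01  5.59643617e-04  4.56681397e-04  1.39171859e-03]
 [-2.76101354e-04 -2.88076514e-01  9.57607355e-01 -1.42778205e-01]
 [ 0.00000000e+00  0.00000000e+00  0.00000000e+00  1.00000000e+00]]
```

View pics/w1.png

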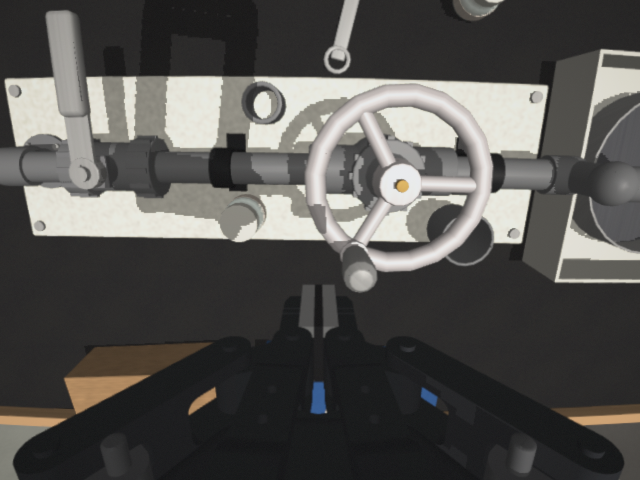

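```bash
cat >> h.py <<'E'
from scipy.spatial.transform import Rotation as Ro
WK=np.array([[361.2427,0,318.0799],[0,361.2427,236.3805],[0,0,1]]);WD=np.array([-.05005705,0,0,0,0])
WT=np.array([[6.67478e-4,-.957607,-.288076,.0742785],[.9999997,5.5964e-4,4.5668e-4,.0013917],[-2.761e-4,-.2880765,.9576074,-.1427782],[0,0,0,1]])
def watz(pos,rot,p,z):
    T=np.eye(4);T[:3,:3]=Ro.from_euler('xyz',rot).as_matrix();T[:3,3]=pos;T=T@WT
    d=T[:3,:3]@np.r_[cv2.undistortPoints(np.array([[p]],float),WK,WD).reshape(2),1];o=T[:3,3];return o+d*(z-o[2])/d[2]
E
python3 - <<'E'
from h import *
p,r=[0.59492607,0.0222178,0.32809325],[3.14153839,-0.00425435,3.13783327]
for n,q,z in [('stem',(402,186),.202),('rim',(398.5,178),.182),('htop',(361,277),.240),('hfoot',(356.5,250),.190),('hub',(85.5,173),.153),('lend',(63,13),.150),('lgripmid',(68,63),.152),('tip?',(318,286),.328)]:
    print(n,watz(p,r,q,z))
E
```

```text
stem [0.5618 0.0867 0.202 ]
rim [0.5584 0.0882 0.182 ]
htop [0.6191 0.0533 0.24  ]
hfoot [0.6163 0.0552 0.19  ]
hub [ 0.5558 -0.1838  0.153 ]
lend [ 0.4253 -0.1842  0.15  ]
lgripmid [ 0.4642 -0.1846  0.152 ]
tip? [0.586  0.0237 0.328 ]
```

```bash
cat > plan.py <<'E'
import numpy as np
c=np.array([563,87.])
def hand(p,hx,hy,r=12.5):
    th=np.degrees(np.arctan2(*(p-c)[::-1]))
    for a in np.arange(0,60,.25):
        h=c+68*np.array([np.cos(np.radians(th+a)),np.sin(np.radians(th+a))])
        d=np.maximum(abs(h-p)-[hx,hy],0)
        if np.hypot(*d)>=r: return th+a
E
python3 - <<'E'
from plan import *
prev=np.array([595,22.]);rows=[]
for i,th in enumerate(np.arange(-60,-60+346,9)):
    t=np.radians(th);q=np.round(c+68*np.array([np.cos(t),np.sin(t)]))
    d=q-prev;prev=q
    rows.append([int(-d[0]),int(d[1]),0])
    if i%12==11 or i>34: print(rows,th,q,[ (hand(q,11,hy)+32)%360 for hy in (7,14.5)]);rows=[]
E
python3 -m inch '{"xyz":[[0,0,20],[0,0,30],[0,0,30],[0,0,25],[0,0,15],[0,0,4],[0,0,0]],"angular":[[0,0,0],[0,0,0],[0,0,0],[0,0,0],[0,0,0],[0,0,0],[0,0,0]],"grip":[0,0,0,0,0,0,0]}'
```

```text
[[-2, 6, 0], [-9, 6, 0], [-8, 7, 0], [-6, 9, 0], [-5, 9, 0], [-4, 10, 0], [-2, 11, 0], [0, 11, 0], [1, 10, 0], [4, 10, 0], [4, 10, 0], [6, 9, 0]] 39 [616. 130.] [np.float64(92.55313694602651), np.float64(96.05313694602651)]
[[7, 8, 0], [9, 6, 0], [9, 5, 0], [10, 4, 0], [11, 2, 0], [11, 0, 0], [10, -1, 0], [10, -4, 0], [10, -4, 0], [9, -6, 0], [8, -7, 0], [6, -9, 0]] 147 [506. 124.] [np.float64(197.26147838636544), np.float64(203.76147838636544)]
[[5, -9, 0], [4, -10, 0], [2, -11, 0], [0, -11, 0], [-1, -10, 0], [-4, -10, 0], [-4, -10, 0], [-6, -9, 0], [-7, -8, 0], [-9, -6, 0], [-9, -5, 0], [-10, -4, 0]] 255 [545.  21.] [np.float64(306.7448812969422), np.float64(306.7448812969422)]
[[-11, -2, 0]] 264 [556.  19.] [np.float64(316.1226073933569), np.float64(316.1226073933569)]
[[-11, 0, 0]] 273 [567.  19.] [np.float64(325.8664606634298), np.float64(325.8664606634298)]
[[-10, 1, 0]] 282 [577.  20.] [np.float64(335.30243420778356), np.float64(335.55243420778356)]
time: 3.28
eef_pos: [0.5942, 0.0253, 0.2079]
tcp_rot: [-3.141, 0.001, -3.141]
force: [0.4, 0.2, 0.3]
finger_gap: 0.0002
grip_force: 0.0
```

```bash
python3 -m inch '{"xyz":[[-2,2,0],[-3,2,0],[-3,3,0],[-4,3,0],[-4,3,0],[-4,4,0],[-5,5,0],[-6,9,0],[-5,9,0],[-4,10,0],[-2,11,0],[0,11,0]],"angular":[[0,0,0],[0,0,0],[0,0,0],[0,0,0],[0,0,0],[0,0,0],[0,0,0],[0,0,0],[0,0,0],[0,0,0],[0,0,0],[0,0,0]],"grip":[0,0,0,0,0,0,0,0,0,0,0,0]}'
```

```text
time: 4.78
eef_pos: [0.6365, 0.098, 0.2073]
tcp_rot: [3.141, 0.001, -3.141]
force: [1.8, -2.3, 0.5]
finger_gap: 0.0
grip_force: 1.8
```

```bash
python3 -m inch '{"xyz":[[4,9,0],[6,10,0],[6,10,0],[7,8,0],[7,7,0],[9,6,0],[9,5,0],[10,4,0],[11,2,0],[11,0,0],[10,-1,0],[10,-4,0]],"angular":[[0,0,0],[0,0,0],[0,0,0],[0,0,0],[0,0,0],[0,0,0],[0,0,0],[0,0,0],[0,0,0],[0,0,0],[0,0,0],[0,0,0]],"grip":[0,0,0,0,0,0,0,0,0,0,0,0]}'
python3 - <<'E'
from bench import ctrl
import cv2
o=ctrl.get_obs();print(o['eef_pos'],o['force'])
w=ctrl.get_image('side')['color'][140:340,180:430,::-1];cv2.imwrite('pics/s2.png',cv2.resize(w,None,fx=3,fy=3))
E
```

```text
time: 6.28
eef_pos: [0.5354, 0.1531, 0.2074]
tcp_rot: [3.141, 0.0, -3.141]
force: [4.7, 1.2, -1.2]
finger_gap: 0.0002
grip_force: 2.2
[0.53535842 0.15309722 0.20739311] [ 4.67825146  1.19093889 -1.18805834]
```

View pics/s2.png

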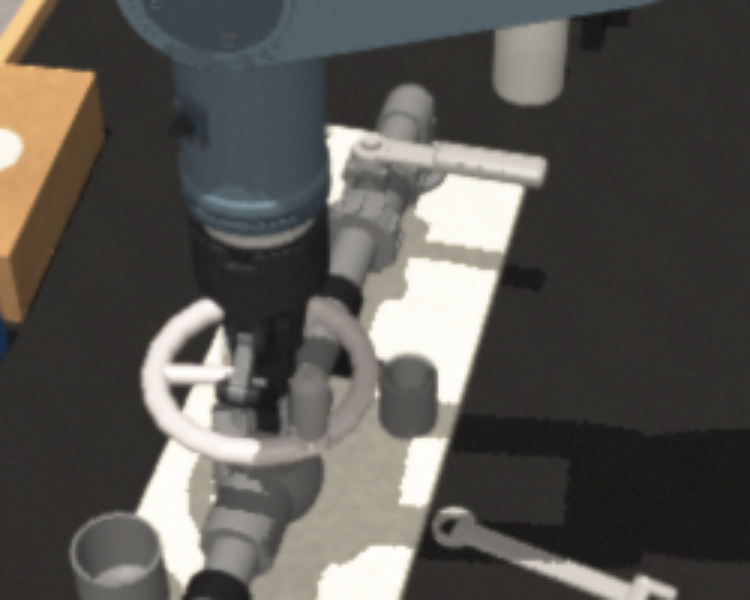

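```bash
python3 -m inch '{"xyz":[[8,-8,0],[9,-7,0],[7,-7,0],[6,-9,0],[5,-10,0],[3,-10,0],[2,-10,0],[0,-11,0],[-2,-10,0],[-3,-11,0],[-5,-9,0],[-7,-9,0]],"angular":[[0,0,0],[0,0,0],[0,0,0],[0,0,0],[0,0,0],[0,0,0],[0,0,0],[0,0,0],[0,0,0],[0,0,0],[0,0,0],[0,0,0]],"grip":[0,0,0,0,0,0,0,0,0,0,0,0]}'
```

```text
time: 7.82
eef_pos: [0.5129, 0.0412, 0.207]
tcp_rot: [-3.141, -0.001, 3.142]
force: [-2.9, 2.1, 0.4]
finger_gap: -0.0002
grip_force: 2.0
```

```bash
python3 -m inch '{"xyz":[[-7,-7,0],[-9,-6,0],[-10,-5,0],[-10,-3,0],[-10,-1,0],[-11,0,0],[-4,0,0],[0,0,0]],"angular":[[0,0,0],[0,0,0],[0,0,0],[0,0,0],[0,0,0],[0,0,0],[0,0,0],[0,0,0]],"grip":[0,0,0,0,0,0,0,0]}'
python3 - <<'E'
from bench import ctrl
import cv2
o=ctrl.get_obs();print(o['eef_pos'],o['force'])
a=ctrl.get_image('side')['color'][200:300,200:325,::-1];b=ctrl.get_image('scene')['color'][160:260,340:440,::-1]
f=lambda x:cv2.resize(x,None,fx=3.5,fy=3.5,interpolation=2)
cv2.imwrite('pics/s3.png',cv2.hconcat([f(a),f(b)]))
E
```

```text
time: 8.82
eef_pos: [0.575, 0.02, 0.2074]
tcp_rot: [-3.141, 0.002, -3.141]
force: [-0.5, -0.3, -1.0]
finger_gap: 0.0001
grip_force: 0.2
[0.5750187  0.02001488 0.207411  ] [-0.47858161 -0.31532928 -1.02217742]
```

View pics/s3.png

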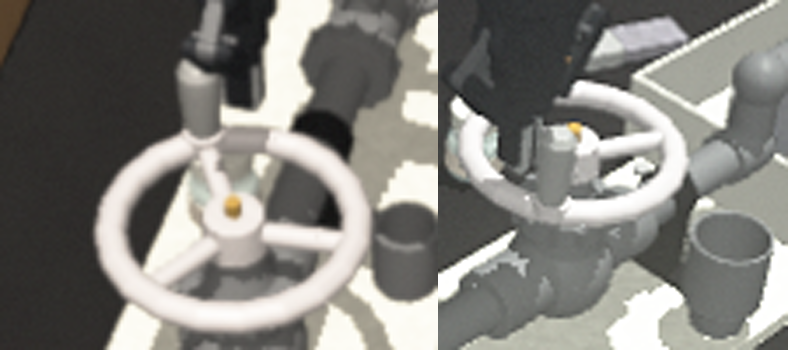

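Run:
```python
from h import *
X,e=tri((372.2,216),(258,238));print(X,e)
print(atz('side',(258,238),.188),atz('scene',(372.2,216),.188))
print(atz('side',(243,244),.188),atz('scene',(387.5,219.5),.188))
for a in (-32,-57): 
  t=np.radians(a);print(a,[proj(n,[.563+.068*np.cos(t),.087+.068*np.sin(t),.19]) for n in('side','scene')])
```

```text
[0.5966 0.03   0.1876] [0.1973 0.2188]
[0.5961 0.0301 0.188 ] [0.5973 0.0298 0.188 ]
[0.6201 0.0531 0.188 ] [0.628  0.0458 0.188 ]
-32 [array([242.9704, 242.5036]), array([386.6432, 216.2649])]
-57 [array([256.0568, 236.917 ]), array([373.2553, 215.8174])]
```

```bash
python3 -m inch '{"xyz":[[-5,1,0],[-5,2,0],[-5,2,0],[-4,2,0],[-3,2,0],[-2,1,0],[0,0,0]],"angular":[[0,0,0],[0,0,0],[0,0,0],[0,0,0],[0,0,0],[0,0,0],[0,0,0]],"grip":[0,0,0,0,0,0,0]}'
python3 - <<'E'
from plan import *
for p in [(599,30),(601,31),(603,33)]: print(p,[hand(np.array(p,float),11,h) for h in (7,10,14.5)])
from bench import ctrl
import cv2
o=ctrl.get_obs();print(o['eef_pos'],o['force'])
a=ctrl.get_image('side')['color'][200:300,200:325,::-1];b=ctrl.get_image('scene')['color'][160:260,340:440,::-1]
f=lambda x:cv2.resize(x,None,fx=3.5,fy=3.5,interpolation=2)
cv2.imwrite('pics/s4.png',cv2.hconcat([f(a),f(b)]))
E
```

```text
time: 9.8
eef_pos: [0.5984, 0.0302, 0.2072]
tcp_rot: [3.141, 0.0, -3.141]
force: [-0.4, -1.0, 1.2]
finger_gap: 0.0001
grip_force: 0.7
(599, 30) [np.float64(-36.224355685422374), np.float64(-34.224355685422374), np.float64(-31.974355685422374)]
(601, 31) [np.float64(-34.59030545433057), np.float64(-32.59030545433057), np.float64(-29.84030545433057)]
(603, 33) [np.float64(-32.22114463301483), np.float64(-29.97114463301483), np.float64(-27.22114463301483)]
[0.5983701  0.03019513 0.20721751] [-0.3890166  -0.98941605  1.24272654]
```

View pics/s4.png

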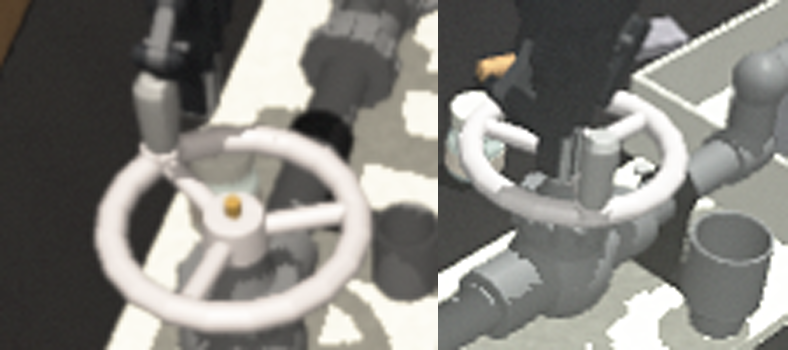

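```bash
python3 -m inch '{"xyz":[[-2,2,0],[0,0,0],[4,-4,0],[8,-9,0],[8,-9,0],[0,0,-20],[0,0,-35],[0,0,-35],[10,-12,0],[30,-40,0],[35,-50,0],[35,-50,0]],"angular":[[0,0,0],[0,0,0],[0,0,0],[0,0,0],[0,0,0],[0,0,0],[0,0,0],[0,0,0],[0,0,0],[0,0,0],[0,0,0],[0,0,0]],"grip":[0,0,0,0,0,0,0,0,0,0,0,0]}'
python3 -m inch '{"xyz":[[0,-5,0],[0,0,0]],"angular":[[0,0,0],[0,0,0]],"grip":[0,0]}'
python3 - <<'E'
from bench import ctrl
import cv2
from h import *
o=ctrl.get_obs();print(o['eef_pos'],o['tcp_rot'],o['force'])
w=ctrl.get_image('wrist');cv2.imwrite('pics/w2.png',w['color'][:,:,::-1])
E
```

```text
time: 11.4
eef_pos: [0.4678, -0.1433, 0.2962]
tcp_rot: [3.141, -0.001, -3.141]
force: [0.7, -1.2, 0.3]
finger_gap: -0.0
grip_force: 0.0
time: 11.65
eef_pos: [0.4695, -0.1474, 0.2968]
tcp_rot: [3.141, -0.0, 3.14]
force: [-0.1, 0.4, 0.4]
finger_gap: 0.0001
grip_force: 0.0
[ 0.4695 -0.1474  0.2968] [ 3.1408 -0.0003  3.1397] [-0.1241  0.4154  0.3642]
```

View pics/w2.png

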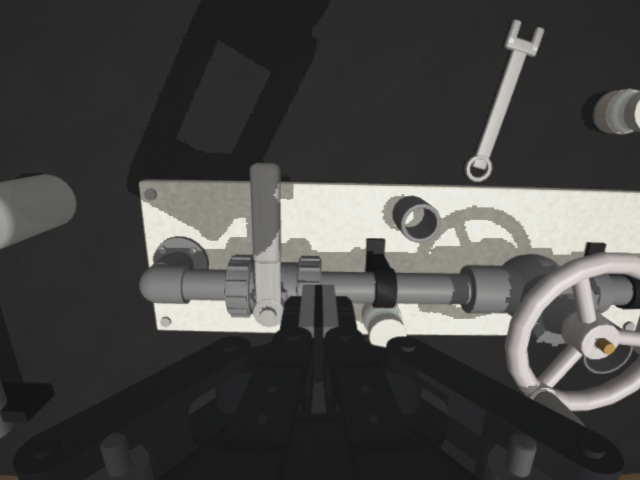

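Run:
```python
from h import *
p,r=[.4695,-.1474,.2968],[3.1408,-.0003,3.1397]
for n,q,z in [('hub',(267,313),.153),('endL',(251,170),.152),('endR',(280,170),.152),('htop',(544,398),.24),('stem',(606,348),.204)]: print(n,watz(p,r,q,z))
from plan import *
# lever push: pusher centre offset 12+o behind lever at radius rr
```

```text
hub [ 0.5523 -0.1912  0.153 ]
endL [ 0.4268 -0.1987  0.152 ]
endR [ 0.4269 -0.1758  0.152 ]
htop [0.5723 0.0104 0.24  ]
stem [0.558  0.0803 0.204 ]
```

```bash
python3 -m inch '{"xyz":[[0,0,20],[0,0,30],[0,0,35],[0,0,35],[0,0,28],[0,0,15],[0,0,5],[0,0,0],[0,-6,0],[0,-6,0],[0,-6,0],[0,-5,0]],"angular":[[0,0,0],[0,0,0],[0,0,0],[0,0,0],[0,0,0],[0,0,0],[0,0,0],[0,0,0],[0,0,0],[0,0,0],[0,0,0],[0,0,0]],"grip":[0,0,0,0,0,0,0,0,0,0,0,0]}'
```

```text
time: 13.2
eef_pos: [0.4698, -0.1699, 0.1295]
tcp_rot: [3.14, -0.0, 3.141]
force: [-1.0, 4.7, 3.2]
finger_gap: 0.0003
grip_force: 2.0
```

```bash
python3 -m inch '{"xyz":[[1,-10,0],[1,-11,0],[-1,-11,0],[-1,-11,0],[-3,-11,0],[-5,-10,0],[-6,-10,0],[-8,-9,0],[-9,-8,0],[-10,-7,0],[0,0,0]],"angular":[[0,0,0],[0,0,0],[0,0,0],[0,0,0],[0,0,0],[0,0,0],[0,0,0],[0,0,0],[0,0,0],[0,0,0],[0,0,0]],"grip":[0,0,0,0,0,0,0,0,0,0,0]}'
python3 - <<'E'
from bench import ctrl
import cv2
o=ctrl.get_obs();print(o['eef_pos'],o['force'])
w=ctrl.get_image('wrist')['color'][:,:,::-1];s=ctrl.get_image('side')['color'][150:270,240:400,::-1]
cv2.imwrite('pics/w3.png',cv2.hconcat([cv2.resize(w,(400,300)),cv2.resize(s,(400,300))]))
E
```

```text
time: 14.58
eef_pos: [0.5124, -0.2695, 0.1295]
tcp_rot: [-3.139, 0.002, -3.141]
force: [0.1, -0.9, -0.5]
finger_gap: 0.0002
grip_force: 0.0
[ 0.51243658 -0.26951907  0.12946598] [ 0.14787831 -0.8521494  -0.49786165]
```

View pics/w3.png

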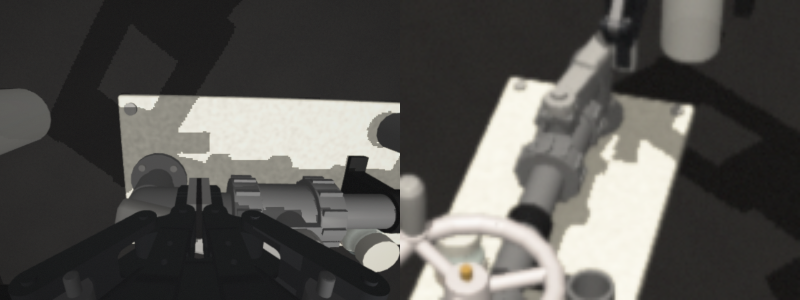

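```bash
python3 -m inch '{"xyz":[[-4,-2,0],[-4,-2,0],[-3,-1,0],[-2,-1,0],[-2,0,0]],"angular":[[0,0,0],[0,0,0],[0,0,0],[0,0,0],[0,0,0]],"grip":[0,0,0,0,0]}'
for i in 1 2; do python3 -m inch '{"xyz":[[-1,0,0]],"angular":[[0,0,0]],"grip":[0]}' | sed -n 2,4p;done
```

```text
time: 15.3
eef_pos: [0.5261, -0.2743, 0.1293]
tcp_rot: [-3.141, -0.0, -3.141]
force: [-3.6, 0.6, 0.9]
finger_gap: 0.0001
grip_force: 1.7
eef_pos: [0.5271, -0.2744, 0.1293]
tcp_rot: [-3.141, -0.0, -3.141]
force: [-3.4, -1.6, 0.3]
eef_pos: [0.528, -0.2746, 0.1293]
tcp_rot: [-3.141, -0.0, -3.141]
force: [-3.2, -1.8, 0.2]
```

Still plain friction force, so the stop isn't reached; I'll continue 1 mm at a time.

```bash
python3 -m inch '{"xyz":[[-1,0,0],[-1,0,0]],"angular":[[0,0,0],[0,0,0]],"grip":[0,0]}' | sed -n 2,4p
python3 -m inch '{"xyz":[[-1,0,0]],"angular":[[0,0,0]],"grip":[0]}' | sed -n 2,4p
python3 -m inch '{"xyz":[[-1,0,0]],"angular":[[0,0,0]],"grip":[0]}' | sed -n 2,4p
```

```text
eef_pos: [0.5301, -0.2746, 0.1294]
tcp_rot: [-3.141, 0.0, 3.142]
force: [-3.8, -3.1, -0.5]
eef_pos: [0.5312, -0.2744, 0.1294]
tcp_rot: [-3.141, 0.0, -3.142]
force: [-3.7, -2.8, 1.1]
eef_pos: [0.5322, -0.2742, 0.1294]
tcp_rot: [-3.141, 0.0, -3.141]
force: [-4.1, -2.9, 0.3]
```

```bash
python3 -m inch '{"xyz":[[-1,0,0]],"angular":[[0,0,0]],"grip":[0]}' | sed -n 2,4p
python3 -m inch '{"xyz":[[-1,0,0]],"angular":[[0,0,0]],"grip":[0]}' | sed -n 2,4p
```

```text
eef_pos: [0.5332, -0.2741, 0.1294]
tcp_rot: [-3.141, 0.0, -3.141]
force: [-3.7, -2.6, 1.1]
eef_pos: [0.5333, -0.2741, 0.1294]
tcp_rot: [-3.141, -0.002, -3.141]
force: [-8.4, -3.6, 3.3]
```

```bash
python3 -m inch '{"xyz":[[-0.7,0,0]],"angular":[[0,0,0]],"grip":[0]}' | sed -n 2,4p
```

```text
eef_pos: [0.5334, -0.2741, 0.1294]
tcp_rot: [-3.142, -0.003, -3.141]
force: [-11.0, -3.8, 4.4]
```

```bash
python3 -m inch '{"xyz":[[3,0,0],[10,0,0],[20,0,0],[20,0,-10],[20,0,-30],[10,0,-40],[0,0,-50],[0,0,-50],[0,-20,-20],[0,0,0]],"angular":[[0,0,0],[0,0,0],[0,0,0],[0,0,0],[0,0,0],[0,0,0],[0,0,0],[0,0,0],[0,0,0],[0,0,0]],"grip":[0,0,0,0,0,0,0,0,0,0]}'
python3 - <<'E'
from bench import ctrl
from h import *
box={'side':(232,216,22,36),'scene':(380,192,18,36)}
f=lambda i:cv2.resize(i,None,fx=4,fy=4,interpolation=cv2.INTER_CUBIC)
for n,(x,y,w,h) in box.items():
    a=cv2.imread(f'pics/{n}0.png');b=ctrl.get_image(n)['color'][:,:,::-1].copy();cv2.imwrite(f'pics/{n}9.png',b)
    m=cv2.matchTemplate(f(b[y-15:y+h+15,x-25:x+w+25]),f(a[y:y+h,x:x+w]),cv2.TM_CCOEFF_NORMED)
    _,v,_,l=cv2.minMaxLoc(m);print(n,round(v,3),l[0]/4-25,l[1]/4-15)
for d in (-10,-5,0,5):
    t=np.radians(d-32);print(d,[proj(n,[.563+.068*np.cos(t),.087+.068*np.sin(t),.215]) for n in box])
E
```

```text
time: 17.68
eef_pos: [0.4524, -0.2949, 0.3309]
tcp_rot: [-3.139, 0.003, 3.141]
force: [0.5, 0.4, -0.4]
finger_gap: 0.0001
grip_force: 0.0
side 0.983 2.0 -1.25
scene 0.776 -1.25 0.5
-10 [array([246.9224, 230.6066]), array([382.4802, 207.4143])]
-5 [array([244.3704, 231.8849]), array([385.1935, 207.3621])]
0 [array([241.9622, 233.3096]), array([387.8541, 207.166 ])]
5 [array([239.7155, 234.8718]), array([390.4389, 206.8283])]
```

```bash
python3 -c "
from bench import ctrl
print(ctrl.hand_in())"
```

```text
the job is handed in; nothing more can be done
None
```

The job is handed in: I pushed the lever against its open stop and turned the hand wheel one full turn counterclockwise, leaving its handle about 4° (5 mm) short of where it started. The robot is clear of everything; I saw no contact with the loose things but did not measure them again at the end, and the hand-in gave no verdict.

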